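Turn a flat flask over for inspection at the bottle return

TASK

On the bench stand two turn-over trays; one holds a flat amber flask, label up. Lift that tray by its bar handle and swing it over, past upright, so that the flask slides down to the hinge and tumbles onto the padded bed with its label side down, then swing the tray back down flat and let go. Do not touch the flask itself, and leave the other tray down.

Things in the scene. Friction and masses are not known exactly. Their poses are not given: they have to be found in the camera images.
- turner: Fixed fixture with the flask, base 262 x 166 mm. Origin on the bench below the middle of the hinge; hinge axis along y, 42 mm up; +x from hinge to bed. Far half: open bed, rubber pad x 12 to 120 mm, y +-70 mm, pad top 24 mm up, wall tops 50 mm. Near (-x) half: the tray; its handle bar, with the tray flat, lies along y at x = -148 mm, 45 mm up. Hinge cheeks at y +-77 mm, 57 mm high.
- tray (a joint): Tray hinge, rad: 0 flat, 1.57 upright, stop at 2.0 over the bed. Turns freely, no spring; falls either way if let go. Aluminium tray 107 x 134 mm, 0.35 kg, 5 mm floor at hinge height, walls to 22 mm. Round handle bar 10 mm thick, 116 mm long, 36 mm clear of the tray; it turns with the tray, so let it roll in the grip. The flask topples a little past 1.57; 1.9 is sure.
- flask: Flat amber flask, paper label on one broad face: body 62 x 84 x 24 mm, rounded edges, cap 22 mm thick reaching 68 mm along +y; about 0.16 kg. Origin: middle of the body; z = outward normal of the label face (up at the start, down at the end). Starts lying in the tray, cap towards the turner's +y within 6 degrees, 8 to 28 mm short of the lip at the hinge.
- other_tray (a joint): Hinge angle, rad, of the tray of an identical fixture standing beside, to robot's left or right; it holds a round flat tin, 62 mm across, 21 mm high. 0 = flat; leave it down. Each fixture is turned up to 17 degrees, handle towards the robot.
There are look-alikes about, which are no part of the job. Of the things shaped like the flask, the amber one is meant.

How it is judged:
On the way, in this order (a step that is already met when the one before it is completed fails the run):
1. the tray with the flask is swung up to at least 70 degrees (value of joint tray above 1.22 rad), for 0.02 s.
2. the flask lies label down in the padded bed (angle between flask's own z axis and vertical above 2.96 rad and x of flask in the frame of turner between 0.03 and 0.115 m and y of flask in the frame of turner between -0.06 and 0.06 m and z of flask in the frame of turner below 0.046 m and linear speed of flask below 0.03 m/s), for 0.2 s.
At the end, for the whole second after the job is handed in: The flask lies at rest in its turner's padded bed (origin 30 to 115 mm beyond the hinge, within 60 mm of the middle, lower than 46 mm above the bench) with the label face down within 10 degrees, its tray is back down flat (hinge under 0.12 rad) and the other tray is down (all of step 2 and value of joint each of tray, other_tray below 0.12 rad); the robot touches nothing.
It fails at once if the other tray is lifted (value of joint other_tray above 0.2 rad).
It fails at once if the robot touches the flask (contact force between any of the fingers, the arm and flask above 0.5 N).
It also fails if it takes over 48 s, if anything falls off the work surface, if the arm or the gripper's body presses on something with over 40 N, if the wrist force passes 120 N, or if a joint passes its speed limit or range.

ROBOT

A 7-joint arm with a two-finger parallel gripper is mounted at the origin on the work surface. World frame = base frame: x ahead of the robot, y to its left, z up, the work surface at z = 0. Lengths are in m, angles in rad, forces in N, time in s.
With the tool pointing down it reaches from about 0.4 to 0.875 m from the base axis. Payload 19.3 kg.
Tool frame: the origin (TCP) lies at the very end of the fingers, on their centre line; the grasp point (between the pads) lies 19 mm behind it; z points along the fingers, y is the line along which they close (so a half turn about z gives the same grasp; the last joint's range is limited). The gripper opens to 85 mm and grips with 20 to 120 N. Pads are 22 mm wide; open, the fingers measure 114 mm over their backs; the gripper's body (76 mm by 85 mm) begins 54 mm behind the grasp point. The pads swing forward as they close: fully open they stand 13 mm farther back than shut.
Start: joints at [-1.236, 0.521, -0.036, 1.599, 0.021, 1.021, -0.113], TCP at [0.246, 0.574, 0.231] pointing down, gripper open.
Joint ranges: [-2.91, 2.91], [-0.3, 2.13], [-1.5, 1.42], [0.17, 2.43], [-1.26, 4.41], [0.16, 1.93], [-2.52, 2.52]. Speed limits (rad/s): [1.89, 1.89, 2.39, 2.39, 3.01, 3.01, 3.01].

INTERFACE

Orientations are given as [roll, pitch, yaw] about the fixed x, y, z axes, in that order (R = Rz(yaw) Ry(pitch) Rx(roll)).
In Python, from workcell import bot gives the robot as it stands.
- The arm moves only by the tool carry_out, never from a script. Its argument "rows" is a list that holds one entry, the list of rows, each a list of 4 numbers: the shift along the tool's x, y, z in m, then the turn about the tool's z in degrees. In form: [[[x, y, z, twist], ...]]. A call has 1 to 12 rows; each row is the pose to reach, as a shift and turn from the pose commanded when the call began, along the tool's axes at that moment; what a row does not reach only later rows make up. A row lasts 1/12 s, in which the tool goes at most 41.7 mm and 7.16 degrees, less where a joint would pass 70% of its speed; a pose out of reach is approached as far as the arm can. A call with a gripper value outside its range is refused whole. "grip" is the finger opening in m, from 0 to 0.0854, set as the call begins (left out, the last holds). The fingers move at their own pace and stop on an object; "grip_force" is the grip in N (left out, the last holds). Time passes only in rows, so rows that repeat a pose let the fingers close. It gives the time, the measured TCP pose, the force, the opening and the grip force at its end, in the units of the state.
- bot.observe(): the state, without advancing time (a new reading comes with each control period).
- bot.grab_frame(name): name is "scene" or "top" or "wrist"; returns a dict with "pixels" (384x512x3 uint8, red, green, blue), "K" (3x3 intrinsics, pixels), "k1" (the pictures are not rectified: a ray, as slopes to the right and down, at radius r is drawn at 1 + k1 r^2 times it, then the intrinsics apply), "pose" (4x4, takes a point from camera to world coordinates). Camera axes: x right, y down, z forward; pixel columns grow to the right and rows downward; lengths in m; the calibration is good to about 2 mm. A picture is of the moment at which its call begins. There is no depth.
- bot.job_done(): hands the job in; it is judged then, once.
Trained networks look in a picture, given as the dict that the camera call returned (one of the last four; its "shot" number tells which), for a name from the list of things; names that differ only in an ending like _2 or _b are one class to them, and where a whole thing is asked for, a point or a joint stands for the part that bears it (a point fixed in the world has none). Each returns a list of dicts, best first, with "conf" (0 to 1); they miss things now and then, are a little off and sometimes report something else, mostly with a low value. They report only what shows in the picture. A call takes as long as a camera call. They do not tell look-alikes from the thing itself.
- bot.look_for(picture, label): "position" ([column, row] in pixels, amid what is visible of it).
- bot.regions_of(picture, label): "region" (384x512 bool, what is visible of it) and "position" ([column, row] in pixels, amid what is visible of it).
- bot.spot_point(picture, label): "position" ([column, row] in pixels: a listed point, or the origin of a listed thing).
The state is a dict: "clock": time; "qpos": joint angles; "qd": joint speeds; "joint_efforts": joint torques, N m; "position": TCP position; "tool_rot": TCP orientation; "force": force on the tool from outside, world axes, zero at the start; "moment": the same for the moment, N m; "grip_width": finger opening in m; "finger_force": force on a finger pad.
Only numpy, scipy, OpenCV 4.12 (cv2) and the standard library are available. Lean on these libraries where they do the work, as an engineer would, in place of code of your own. Each camera call takes 0.05 s, during which the arm holds its last target. There are 200 camera calls.

## Working session

There is one attempt and no reset: what is moved stays moved. The work goes in short steps, Python scripts to look and compute and a tool call to move; the robot and the scene stay as the last step left them, time stands still between calls to the robot, and variables do not carry over. Pictures are saved under pics/ and viewed, at most 10 in all, crops included, and the job is handed in when it is done.

Besides the shell and the picture viewer there is one more tool, called after "Call:" by a JSON object that holds its "method" and its "body", one argument or row to a line. carry_out: Moves the arm, as the interface text tells. Its arguments: {"type":"object","properties":{"rows":{"type":"array","items":{"type":"array","items":{"type":"array","items":{"type":"number"}}}},"grip":{"type":"number"},"grip_force":{"type":"number"}},"required":["rows"]}

```bash
ls; mkdir -p pics; cat > h.py <<'E'
import numpy as np, cv2
from workcell import bot
def ray(f,px):
    K=np.array(f["K"]);k=f["k1"]
    d=np.array([(px[0]-K[0,2])/K[0,0],(px[1]-K[1,2])/K[1,1]])
    u=d.copy()
    for _ in range(20): u=d/(1+k*(u@u))
    P=np.array(f["pose"]);return P[:3,3],P[:3,:3]@np.array([u[0],u[1],1])
def hit(f,px,z):
    o,d=ray(f,px);return o+d*(z-o[2])/d[2]
def proj(f,p):
    P=np.array(f["pose"]);K=np.array(f["K"]);c=P[:3,:3].T@(np.array(p)-P[:3,3]);u=c[:2]/c[2];u=u*(1+f["k1"]*(u@u))
    return np.array([K[0,0]*u[0]+K[0,2],K[1,1]*u[1]+K[1,2]])
E
python3 - <<'E'
from h import *
f={}
for n in ("scene","top"):
    f[n]=bot.grab_frame(n); cv2.imwrite(f"pics/{n}.png",f[n]["pixels"][:,:,::-1])
    for l in ("turner","tray","flask","other_tray"):
        print(n,l,[(np.round(d["position"]),round(d["conf"],2),np.round(hit(f[n],d["position"],.045),3)) for d in bot.spot_point(f[n],l)] if l in("turner","flask") else [(np.round(d["position"]),round(d["conf"],2),np.round(hit(f[n],d["position"],.045),3)) for d in bot.look_for(f[n],l)])
print(bot.observe())
E
```

```text
pics
scene turner [(array([181., 193.]), 0.81, array([ 0.645, -0.158,  0.045]))]
scene tray [(array([215., 170.]), 0.78, array([ 0.553, -0.18 ,  0.045]))]
scene flask [(array([287., 165.]), 0.76, array([ 0.411, -0.105,  0.045])), (array([195., 165.]), 0.69, array([ 0.579, -0.22 ,  0.045])), (array([160., 135.]), 0.61, array([ 0.598, -0.37 ,  0.045]))]
scene other_tray [(array([325., 334.]), 0.77, array([0.604, 0.241, 0.045]))]
top turner [(array([297., 155.]), 0.58, array([ 0.618, -0.189,  0.045]))]
top tray [(array([300., 184.]), 0.94, array([ 0.551, -0.194,  0.045]))]
top flask [(array([271., 262.]), 0.92, array([ 0.384, -0.131,  0.045])), (array([309., 172.]), 0.81, array([ 0.579, -0.215,  0.045])), (array([393., 171.]), 0.77, array([ 0.583, -0.4  ,  0.045]))]
top other_tray [(array([113., 166.]), 0.69, array([0.59 , 0.218, 0.045]))]
{'clock': 0.5, 'qpos': array([-1.23618887,  0.52141382, -0.03628313,  1.59954176,  0.02118467,
        1.02110435, -0.11281736]), 'qd': array([-4.99997310e-05, -2.20250179e-04, -2.44284297e-04,  1.46032599e-03,
        1.54641210e-03, -2.03550072e-04, -3.94768424e-04]), 'joint_efforts': array([ 9.85647898e-05, -9.26277280e+01,  1.97769687e+00, -3.70056403e+01,
        1.79207028e-02,  2.23640462e-03,  3.91716014e-05]), 'position': array([0.24616765, 0.57444251, 0.23126737]), 'tool_rot': array([-3.14150945e+00,  2.06823803e-06,  2.73670304e+00]), 'force': array([-0.21925665, -0.18314668,  0.23133716]), 'moment': array([-0.01170647, -0.02528907, -0.00450523]), 'finger_force': 0.0, 'grip_width': 0.08523052858393687}
```

View pics/top.png

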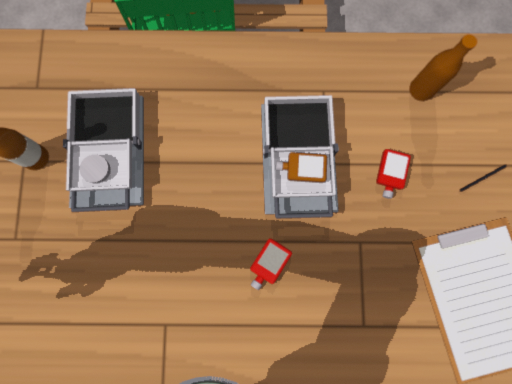

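View pics/scene.png

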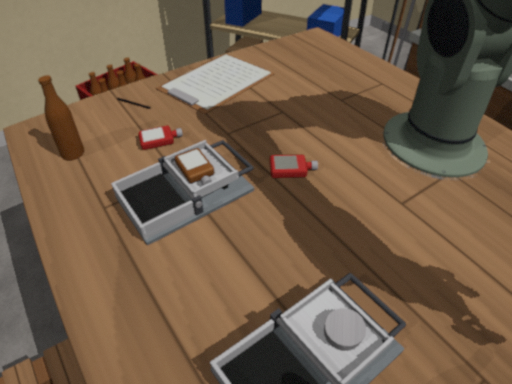

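The top view shows the amber flask in the right-hand fixture: bed at about (300,125), tray at (303,172), handle end at about (304,210). The tin is in the left-hand fixture. I'll zoom in on the right-hand fixture to get its pose.

```bash
python3 - <<'E'
from h import *
im=cv2.imread("pics/top.png")[85:230,245:350]
g=cv2.resize(im,None,fx=4,fy=4,interpolation=cv2.INTER_CUBIC)
g=np.hstack([g,cv2.LUT(g,np.array([min(255,int(255*(i/255)**.45)) for i in range(256)],np.uint8))[:, :380]])
cv2.imwrite("pics/c.png",g[:,:800])
E
```

```text
(no output)
```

View pics/c.png

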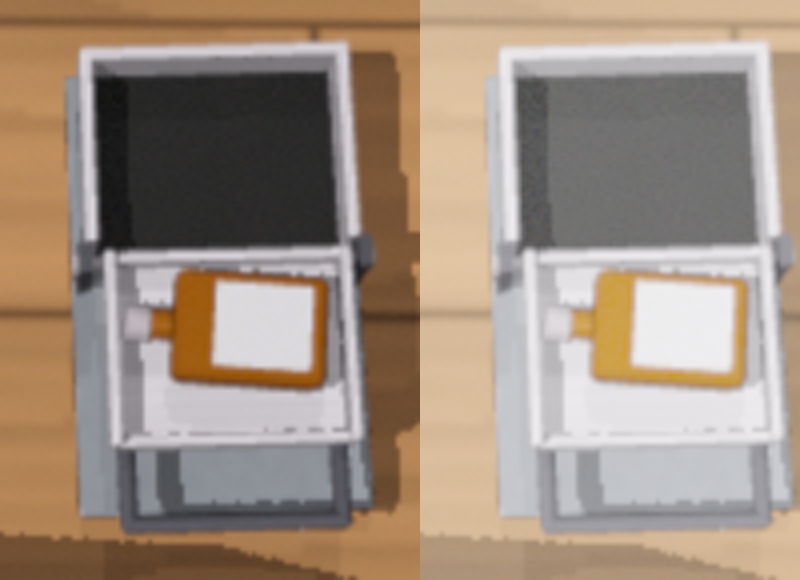

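In the crop, the bar runs from (122,522) to (350,519). The cheeks are at (88,262) and (361,252), and the outer corners of the bed wall are at (82,48) and (347,45).

```bash
python3 - <<'E'
from h import *
f=bot.grab_frame("top")
for n,c,z in (("barL",(124,521),.045),("barR",(348,519),.045),("chL",(90,248),.057),("chR",(361,248),.057),("bedL",(82,48),.05),("bedR",(347,45),.05),("trayL",(114,443),.064),("trayR",(360,441),.064),("baseL",(80,515),.005),("baseTL",(66,78),.005)):
    print(n,np.round(hit(f,(245+c[0]/4,85+c[1]/4),z),4))
print(f["pose"])
E
```

```text
barL [ 0.4827 -0.1416  0.045 ]
barR [ 0.4849 -0.2628  0.045 ]
chL [ 0.6321 -0.1226  0.057 ]
chR [ 0.6335 -0.2718  0.057 ]
bedL [ 0.7519 -0.1185  0.05  ]
bedR [ 0.7552 -0.2691  0.05  ]
trayL [ 0.5222 -0.1351  0.064 ]
trayR [ 0.5245 -0.2665  0.064 ]
baseL [ 0.4907 -0.1196  0.005 ]
baseTL [ 0.7523 -0.111   0.005 ]
[[ 0.00867061 -0.98308742  0.18293154  0.37565781]
 [-0.99995862 -0.00902793 -0.0011206  -0.07858508]
 [ 0.00275314 -0.18291426 -0.98312501  0.92336092]
 [ 0.          0.          0.          1.        ]]
```

Call:
{"method": "carry_out", "body": {
  "rows": [
    [[-0.355,-0.309,0.03,65.2],[-0.355,-0.309,0.03,65.2],[-0.355,-0.309,0.03,65.2],[-0.355,-0.309,0.03,65.2],[-0.355,-0.309,0.03,65.2],[-0.355,-0.309,0.03,65.2],[-0.355,-0.309,0.03,65.2],[-0.355,-0.309,0.03,65.2],[-0.355,-0.309,0.03,65.2],[-0.355,-0.309,0.03,65.2],[-0.355,-0.309,0.03,65.2],[-0.355,-0.309,0.03,65.2]]
  ],
  "grip": 0.042
}}

```text
clock: 1.55
position: [0.4525, 0.1453, 0.2014]
tool_rot: [3.141, 0.001, 1.594]
force: [0.7, -1.0, -0.0]
grip_width: 0.042
finger_force: 0.0
```

Call:
{"method": "carry_out", "body": {
  "rows": [
    [[-0.348,0.022,0.07,0],[-0.348,0.022,0.07,0],[-0.348,0.022,0.07,0],[-0.348,0.022,0.07,0],[-0.348,0.022,0.07,0],[-0.348,0.022,0.07,0],[-0.348,0.022,0.07,0],[-0.348,0.022,0.07,0],[-0.348,0.022,0.07,0],[-0.348,0.022,0.07,0],[-0.348,0.022,0.07,0],[-0.348,0.022,0.07,0]]
  ]
}}

```text
clock: 2.55
position: [0.4825, -0.196, 0.1313]
tool_rot: [-3.141, -0.0, 1.599]
force: [0.7, 0.6, 0.2]
grip_width: 0.0421
finger_force: 0.0
```

```bash
python3 - <<'E'
from h import *
f=bot.grab_frame("wrist"); o=bot.observe(); print(o["position"],o["tool_rot"],o["clock"],np.round(f["pose"],3))
im=f["pixels"][:,:,::-1].copy()
y=np.radians(1.6);c=np.array([.4838,-.2022,.045]);d=np.array([-np.sin(y),np.cos(y),0])
for s in (-.05,0,.05):
    p=proj(f,c+s*d);print(p);cv2.circle(im,tuple(int(v) for v in p),4,(0,0,255),1)
cv2.imwrite("pics/w.png",im)
E
```

```text
[ 0.48265241 -0.19562013  0.13141955] [ 3.14149036e+00 -4.20173773e-04  1.59996892e+00] 2.6 [[ 1.     0.026  0.008  0.481]
 [ 0.027 -0.963 -0.268 -0.127]
 [ 0.     0.268 -0.963  0.274]
 [ 0.     0.     0.     1.   ]]
[252.08070991 269.20840734]
[252.1001643  205.67562885]
[252.12552864 134.75871928]
```

View pics/w.png

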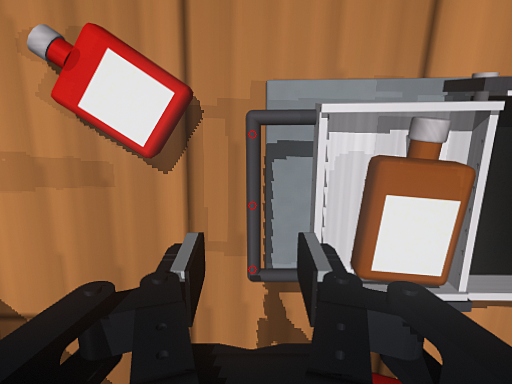

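Call:
{"method": "carry_out", "body": {
  "rows": [
    [[0,0.001,0.02,0],[0,0.001,0.04,0],[0,0.001,0.06,0],[0,0.001,0.075,0],[0,0.001,0.09,0],[0,0.001,0.102,0],[0,0.001,0.102,0]]
  ]
}}

```text
clock: 3.18
position: [0.4829, -0.1953, 0.0277]
tool_rot: [-3.139, -0.001, 1.6]
force: [-1.1, 0.9, -0.8]
grip_width: 0.0421
finger_force: 0.0
```

Call:
{"method": "carry_out", "body": {
  "rows": [
    [[0,0,0,0],[0,0,0,0],[0,0,0,0],[0,0,0,0],[0,0,0,0],[0,0,0,0],[0,0,0,0],[0,0,0,0]]
  ],
  "grip": 0.0,
  "grip_force": 25
}}

```text
clock: 3.85
position: [0.4843, -0.1966, 0.0302]
tool_rot: [3.14, 0.0, 1.599]
force: [2.2, 2.5, 8.8]
grip_width: 0.0088
finger_force: 25.1
```

Call:
{"method": "carry_out", "body": {
  "rows": [
    [[0,0.0004,-0.0074,0],[0,0.0015,-0.0177,0],[0,0.0036,-0.0293,0],[0,0.0066,-0.0407,0],[0,0.0106,-0.0519,0],[0,0.0154,-0.0627,0],[0,0.0211,-0.0731,0],[0,0.0275,-0.083,0],[0,0.0348,-0.0923,0],[0,0.0428,-0.1011,0],[0,0.0514,-0.1092,0],[0,0.0583,-0.1147,0]]
  ]
}}

```text
clock: 4.85
position: [0.5399, -0.1948, 0.1451]
tool_rot: [-3.138, -0.001, 1.598]
force: [-18.5, 4.3, 20.2]
grip_width: 0.0089
finger_force: 26.6
```

Call:
{"method": "carry_out", "body": {
  "rows": [
    [[0,0.0046,-0.0064,0],[0,0.0148,-0.0128,0],[0,0.0255,-0.0184,0],[0,0.0366,-0.0231,0],[0,0.048,-0.0269,0],[0,0.0597,-0.0298,0],[0,0.0671,-0.0311,0],[0,0.0671,-0.0311,0],[0,0.0671,-0.0311,0],[0,0.0671,-0.0311,0]]
  ]
}}

```text
clock: 5.68
position: [0.6089, -0.1928, 0.1757]
tool_rot: [3.141, -0.0, 1.599]
force: [-1.3, 3.5, 8.3]
grip_width: 0.0086
finger_force: 27.6
```

Call:
{"method": "carry_out", "body": {
  "rows": [
    [[0,0.0089,-0.0016,0],[0,0.0179,-0.0021,0],[0,0.027,-0.0021,0],[0,0.0361,-0.0016,0],[0,0.0451,-0.0005,0],[0,0.054,0.0011,0],[0,0.0628,0.0032,0],[0,0.0714,0.0059,0],[0,0.0771,0.008,0],[0,0.0771,0.008,0],[0,0.0771,0.008,0],[0,0.0771,0.008,0]]
  ]
}}

```text
clock: 6.68
position: [0.6858, -0.1906, 0.1669]
tool_rot: [-3.141, -0.001, 1.599]
force: [0.8, 5.2, 0.7]
grip_width: 0.0088
finger_force: 27.3
```

```bash
python3 - <<'E'
from h import *
f=bot.grab_frame("scene"); o=bot.observe(); print(o["position"],o["force"],o["clock"])
cv2.imwrite("pics/s2.png",cv2.resize(f["pixels"][90:270,60:300,::-1],None,fx=3,fy=3,interpolation=cv2.INTER_CUBIC))
E
```

```text
[ 0.68571617 -0.19060713  0.16699349] [-0.03516259  5.8706265  -0.62486076] 6.7333
```

View pics/s2.png

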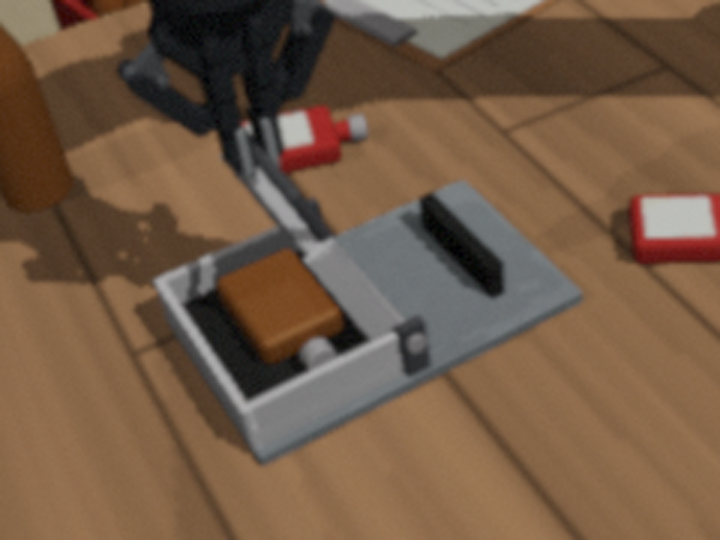

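The flask has tumbled into the bed with its plain amber face up, at about (280,300) in the crop. It lies flat, clear of the tray. Now I'll swing the tray back.

Call:
{"method": "carry_out", "body": {
  "rows": [
    [[0,-0.0057,-0.0021,0],[0,-0.0143,-0.0048,0],[0,-0.0261,-0.0075,0],[0,-0.038,-0.0093,0],[0,-0.0501,-0.0101,0],[0,-0.0622,-0.01,0],[0,-0.0742,-0.0089,0],[0,-0.0861,-0.0069,0],[0,-0.0978,-0.0039,0],[0,-0.1092,0.0001,0],[0,-0.1203,0.0049,0],[0,-0.1309,0.0106,0]]
  ]
}}

```text
clock: 7.73
position: [0.554, -0.1955, 0.1569]
tool_rot: [3.141, 0.001, 1.598]
force: [3.2, -0.7, -1.2]
grip_width: 0.0086
finger_force: 25.9
```

Call:
{"method": "carry_out", "body": {
  "rows": [
    [[0,-0.0102,0.0065,0],[0,-0.0198,0.0138,0],[0,-0.0288,0.0219,0],[0,-0.0367,0.031,0],[0,-0.0443,0.0403,0],[0,-0.0511,0.0503,0],[0,-0.0566,0.0609,0],[0,-0.0618,0.0718,0],[0,-0.066,0.083,0],[0,-0.0688,0.0947,0],[0,-0.0707,0.1065,0],[0,-0.072,0.1168,0]]
  ]
}}

```text
clock: 8.73
position: [0.4843, -0.1978, 0.0399]
tool_rot: [3.138, 0.002, 1.598]
force: [13.4, -0.7, -0.7]
grip_width: 0.0088
finger_force: 24.5
```

Call:
{"method": "carry_out", "body": {
  "rows": [
    [[0,0,0.004,0],[0,0,0.007,0],[0,0,0.01,0],[0,0,0.01,0],[0,0,0.01,0],[0,0,0.01,0]]
  ]
}}

```text
clock: 9.23
position: [0.4844, -0.1982, 0.0313]
tool_rot: [3.137, 0.003, 1.598]
force: [2.8, -1.6, 19.5]
grip_width: 0.0088
finger_force: 30.3
```

Tray is down. I'll open to 0.042 and rise straight up.

Call:
{"method": "carry_out", "body": {
  "rows": [
    [[0,0,0,0],[0,0,0,0],[0,0,0,0],[0,0,0,0],[0,0,0,0],[0,0,0,0],[0,0,0,0],[0,0,0,0]]
  ],
  "grip": 0.042
}}

```text
clock: 9.9
position: [0.483, -0.1966, 0.0297]
tool_rot: [-3.141, 0.0, 1.599]
force: [-0.0, -0.2, -0.4]
grip_width: 0.0419
finger_force: 0.0
```

Call:
{"method": "carry_out", "body": {
  "rows": [
    [[0,0,-0.015,0],[0,0,-0.03,0],[0,0,-0.05,0],[0,0,-0.08,0],[0,-0.02,-0.12,0],[0,-0.04,-0.16,0],[0,-0.04,-0.18,0],[0,-0.04,-0.18,0]]
  ]
}}

```text
clock: 10.57
position: [0.4438, -0.1987, 0.2143]
tool_rot: [3.135, 0.001, 1.598]
force: [0.5, -0.4, 0.8]
grip_width: 0.0421
finger_force: 0.0
```

```bash
python3 - <<'E'
from h import *
f=bot.grab_frame("scene"); o=bot.observe(); print(o["position"],o["force"],o["clock"],o["grip_width"])
cv2.imwrite("pics/s3.png",cv2.resize(f["pixels"][90:270,60:300,::-1],None,fx=3,fy=3,interpolation=cv2.INTER_CUBIC))
E
```

```text
[ 0.44388841 -0.1980412   0.21209311] [ 0.41102087  0.69389849 -0.45840275] 10.6167 0.042445281109967745
```

View pics/s3.png

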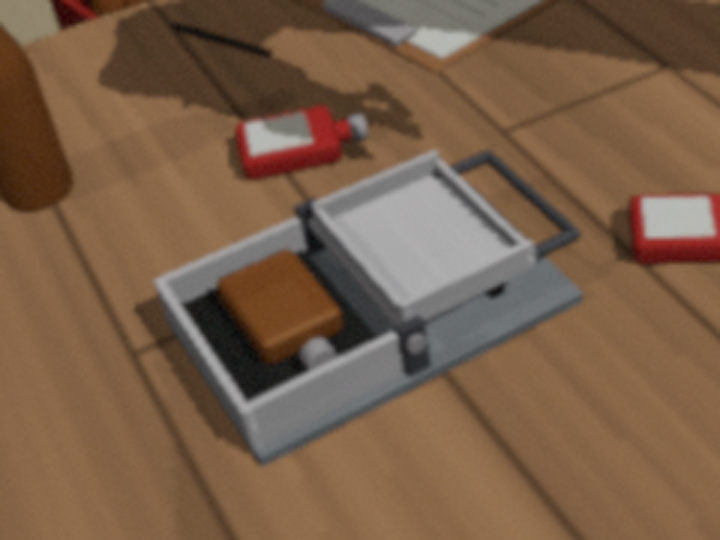

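The tray is flat and empty, the flask lies label side down in the bed at about (280,300), and the gripper is clear.

```bash
python3 -c "
from workcell import bot
print(bot.job_done())"
```

```text
the job is handed in; nothing more can be done
None
```

I handed the job in at about 10.6 s: the last picture shows the amber flask lying with its label side down in the padded bed, its tray back down flat and the gripper clear; I made no move on the other tray, and no verdict came back.

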